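# Put the check weights and their forceps away in the case

### The arm

A 7-joint arm with a two-finger parallel gripper is mounted at the origin on a cart in front of the work surface, level with it; the furniture and walls round the work are solid. World frame = base frame: x ahead of the robot, y to its left, z up, the work surface at z = 0. Lengths are in m, angles in rad, forces in N, time in s.
With the tool pointing down it reaches from about 0.4 to 0.925 m from the base axis. Payload 5.6 kg.
Tool frame: the origin (TCP) lies at the very end of the fingers, on their centre line; the grasp point (between the pads) lies 19 mm behind it; z points along the fingers, y is the line along which they close (so a half turn about z gives the same grasp; the last joint's range is limited). The gripper opens to 85 mm and grips with 20 to 120 N. Pads are 22 mm wide; open, the fingers measure 114 mm over their backs; the gripper's body (76 mm by 85 mm) begins 54 mm behind the grasp point. The pads swing forward as they close: fully open they stand 13 mm farther back than shut.
Start: joints at [-1.274, 0.468, -0.012, 1.603, 0.006, 1.071, -0.056], TCP at [0.217, 0.613, 0.231] pointing down, gripper open.
Joint ranges: [-2.53, 2.53], [-0.31, 2.02], [-1.57, 1.55], [0.28, 2.44], [-1.29, 4.43], [0.15, 1.84], [-2.92, 2.92]. Speed limits (rad/s): [2.57, 2.57, 3.14, 3.14, 3.14, 3.14, 3.14].

### API

Orientations are given as a unit quaternion [w, x, y, z].
In Python, from bench import status, optics, hand_in, nets gives the robot as it stands.
- The arm moves only by the tool apply_moves, never from a script. Its arguments are lists of equal length, an entry for each row: "gripper": the opening in per cent of the stroke, from 0 (shut) to 100 (fully open); "travel": the shift along the tool's x, y, z as a fraction of full scale, a list of three; "angular": the turn, a rotation vector about the tool's x, y, z as a fraction of full scale, a list of three. In form: {"gripper": [gripper, ...], "travel": [[x, y, z], ...], "angular": [[wx, wy, wz], ...]}. A call has 1 to 8 rows; each row is the pose to reach, as a shift and turn from the pose commanded when the call began, along the tool's axes at that moment; what a row does not reach only later rows make up. Full scale, the value 1, is 250 mm for a shift and 45 degrees for a turn. A row lasts 1/12 s, in which the tool goes at most 41.7 mm and 7.16 degrees, less where a joint would pass 70% of its speed; a pose out of reach is approached as far as the arm can. A call with a number of a shift or a turn outside -1 to 1 is refused whole. A call with a gripper value outside its range is refused whole. The fingers move at their own pace and stop on an object; the grip force is fixed at half the most. Time passes only in rows, so rows that repeat a pose let the fingers close. It gives the time, the measured TCP pose, the force, the opening and the grip force at its end, in the units of the state.
- status.sense(): the state, without advancing time (a new reading comes with each control period).
- optics.snapshot(name): name is "side" or "top" or "wrist"; returns (picture, depth): 384x512x3 uint8, blue, green, red; 384x512 float32, m along the optical axis (not along the pixel's ray), 0 where there is no reading.
- optics.get_calibration(name): a dict with "vfov" (degrees; the focal length in pixels is half the picture's height over the tangent of half this angle, whatever the lens; pixels are square), "cx", "cy" (the principal point, pixels), "xyz" and "attitude" of the camera in the world; the wrist camera has in their place "hand_eye" (4x4, takes a point from camera to tool coordinates, whose origin is the TCP and whose axes are the flange's). Camera axes: x right, y down, z forward; pixel columns grow to the right and rows downward; lengths in m; the calibration is good to about 2 mm. A picture is of the moment at which its call begins: read the wrist's pose just before it. get_calibration takes no time and is no camera call.
- hand_in(): hands the job in; it is judged then, once.
Trained networks look in the newest picture that a camera, given by its name, has taken for a name from the list of things; names that differ only in an ending like _2 or _b are one class to them, and where a whole thing is asked for, a point or a joint stands for the part that bears it (a point fixed in the world has none). Each returns a list of dicts, best first, with "p" (0 to 1); they miss things now and then, are a little off and sometimes report something else, mostly with a low value. They report only what shows in the picture. A call takes as long as a camera call. They do not tell look-alikes from the thing itself.
- nets.masks_of(target, camera): "pixels" (384x512 bool, what is visible of it) and "extent" ([left, top, width, height] in pixels, round what is visible of it).
The state is a dict: "t": time; "qpos": joint angles; "qd": joint speeds; "joint_torque": joint torques, N m; "tcp_pos": TCP position; "tcp_rot": TCP orientation; "ft_force": force on the tool from outside, world axes, zero at the start; "ft_torque": the same for the moment, N m; "finger_gap": finger opening in m; "grasp_force": force on a finger pad.
Only numpy, scipy, OpenCV 4.12 (cv2) and the standard library are available. Lean on these libraries where they do the work, as an engineer would, in place of code of your own. Each camera call takes 0.05 s, during which the arm holds its last target. There are 200 camera calls.

### The job

The balance check is finished: put the three steel check weights and the forceps away in their wooden case. Stand each weight upright on the floor of the nest bored for its size (large, medium, small), setting it down rather than dropping it, and lay the forceps level in the two notched rests, centred along the case. Leave the timer and the dropper bottle where they are.

Things in the scene. Friction and masses are not known exactly. Their poses are not given: they have to be found in the camera images.
- weight_large: Largest of three knobbed cylindrical weights of plain stainless steel, 500 g, standing on the bench: body diameter 38 mm, 46 mm high, on top a thinner neck and a knob of 23 mm diameter; 66 mm tall in all. Origin at the centre of its foot, z up its axis. Grip the body 18 to 46 mm above the foot. The weights change places between starts, 60 mm or more apart
- weight_medium: Middle-sized of three knobbed cylindrical weights of plain stainless steel, 200 g, standing on the bench: body diameter 28 mm, 34 mm high, on top a thinner neck and a knob of 18 mm diameter; 51 mm tall in all. Origin at the centre of its foot, z up its axis. Grip the body 18 to 34 mm above the foot. The weights change places between starts, 60 mm or more apart
- weight_small: Smallest of three knobbed cylindrical weights of plain stainless steel, 50 g, standing on the bench: body diameter 18 mm, 24 mm high, on top a thinner neck and a knob of 12 mm diameter; 38 mm tall in all. Origin at the centre of its foot, z up its axis. Grip the body 14 to 24 mm above the foot. The weights change places between starts, 60 mm or more apart
- forceps: Slim stainless forceps, 16 mm wide (x), 130 mm long (y), 9 mm thick (z), 22 g, lying on a red notebook (148 x 109 mm, fixed, cover 11 mm above the bench, wire binding to 15 mm along one edge). Origin at the middle of the underside. Solid like a bar; either end may point either way in the rests
- nest_large: Light wooden block 54 x 54 x 24 mm, fixed in the case, with the nest for the large weight: a bore of 45 mm diameter, 14 mm deep, its mouth chamfered 3 mm at 45 degrees. Origin at the centre of the block's underside, on the bore's axis; nest floor 10 mm above it, top 24 mm. The three blocks differ only in bore, stand in a row 55 mm apart and change places between starts
- nest_medium: Light wooden block 54 x 54 x 24 mm, fixed in the case, with the nest for the medium weight: a bore of 35 mm diameter, 14 mm deep, its mouth chamfered 3 mm at 45 degrees. Origin at the centre of the block's underside, on the bore's axis; nest floor 10 mm above it, top 24 mm. The three blocks differ only in bore, stand in a row 55 mm apart and change places between starts
- nest_small: Light wooden block 54 x 54 x 24 mm, fixed in the case, with the nest for the small weight: a bore of 25 mm diameter, 14 mm deep, its mouth chamfered 3 mm at 45 degrees. Origin at the centre of the block's underside, on the bore's axis; nest floor 10 mm above it, top 24 mm. The three blocks differ only in bore, stand in a row 55 mm apart and change places between starts
- case: Dark wooden tray 128 (x) by 180 mm (y), fixed, rim 12 mm high, right or left of the weights. Origin: centre of underside. Nest row along y at x = -33 mm, block tops 30 mm above the bench. Two notched forceps rests at x = +32, y = -40 and +40 mm, 10 mm wide; notch floor 20 mm wide, 17 mm above the bench, flanks at 45 degrees to 26 mm. Forceps lie along y over both, middle free for the fingers
- timer: White lab timer, 64 x 64 x 18 mm, lying loose on the bench behind the work at the left; origin at the centre of its underside. To be left alone
- dropper: Small white plastic dropper bottle with red cap, diameter 33 mm, 72 mm tall, standing loose on the bench behind the work at the right; origin at the centre of its foot. To be left alone
Things that resemble listed ones, but are neither listed nor needed, are in the scene too. Leave any orange look-alike of the weight_large alone. Leave any green look-alike of the weight_medium alone.

How it is judged:
By the outcome, as a careful person would: the job done as asked, in the order asked, and still so for the second after the job is handed in, with the robot touching nothing.
It also fails if it takes over 96 s, if anything falls off the work surface, if the arm or the gripper's body presses on something with over 40 N, if the wrist force passes 120 N, or if a joint passes its speed limit or range.

## Working session

There is one attempt and no reset: what is moved stays moved. The work goes in short steps, Python scripts to look and compute and a tool call to move; the robot and the scene stay as the last step left them, time stands still between calls to the robot, and variables do not carry over. Pictures are saved under pics/ and viewed, at most 14 in all, crops included, and the job is handed in when it is done.

Besides the shell and the picture viewer there is one more tool, called after "Request:" as name(argument=value, ...) on one line, values as JSON. apply_moves: Moves the arm, as the interface text tells. Its arguments: {"type":"object","properties":{"gripper":{"type":"array"},"travel":{"type":"array"},"angular":{"type":"array"}},"required":["gripper","travel","angular"]}

```bash
ls; mkdir -p pics
cat > h.py <<'E'
import numpy as np, cv2
from scipy.spatial.transform import Rotation as R
from bench import status, optics, nets
def rot(q): return R.from_quat([q[1],q[2],q[3],q[0]]).as_matrix()
def cam(name, s=None):
    c=optics.get_calibration(name)
    f=192/np.tan(np.radians(c["vfov"])/2)
    if "xyz" in c:
        A=np.array(c["attitude"]); M=rot(A) if A.size==4 else A.reshape(3,3); t=np.array(c["xyz"])
    else:
        H=np.array(c["hand_eye"]); s=s or status.sense(); T=rot(s["tcp_rot"])
        M=T@H[:3,:3]; t=T@H[:3,3]+np.array(s["tcp_pos"])
    return f,c["cx"],c["cy"],M,t
def cloud(name,d,s=None):
    f,cx,cy,M,t=cam(name,s); v,u=np.mgrid[:384,:512]
    P=np.stack([(u-cx)/f*d,(v-cy)/f*d,d],-1)@M.T+t
    P[d<=0]=np.nan
    return P
E
python3 - <<'E'
from h import *
for n in("top","side","wrist"):
    print(n,optics.get_calibration(n))
ps=[]
for n in("top","side"):
    p,d=optics.snapshot(n); cv2.imwrite(f"pics/{n}0.png",p); np.savez(f"{n}0.npz",p=p,d=d); P=cloud(n,d)
    for k in("weight_large","weight_medium","weight_small","forceps","nest_large","nest_medium","nest_small","case","timer","dropper"):
        for r in nets.masks_of(k,n):
            m=r["pixels"]; q=P[m]; q=q[~np.isnan(q[:,0])]
            print(n,k,round(r["p"],2),r["extent"],np.round(np.median(q,0),3) if len(q) else None, np.round(q.max(0)[2],3) if len(q) else None)
s=status.sense();print(s)
E
```

```text
pics
top {'vfov': 56.63173253486546, 'cx': 257.5446737561307, 'cy': 184.98701487971562, 'xyz': array([0.44887426, 0.15209658, 0.88711481]), 'attitude': array([-0.03941904,  0.71063718, -0.70240026,  0.00864941])}
side {'vfov': 48.107631104770086, 'cx': 257.35488222720767, 'cy': 193.25206515983436, 'xyz': array([0.27978823, 1.00531812, 0.44078343]), 'attitude': array([ 0.07663574, -0.12783648,  0.82732394, -0.54159015])}
wrist {'vfov': 68.86063937257319, 'cx': 257.1887847772756, 'cy': 194.2672610896207, 'hand_eye': array([[-1.04031473e-03, -9.59904147e-01, -2.80326500e-01,
         7.13295161e-02],
       [ 9.99999212e-01, -8.01511824e-04, -9.66513648e-04,
        -1.70187201e-03],
       [ 7.03075454e-04, -2.80327285e-01,  9.59904224e-01,
        -1.42515300e-01],
       [ 0.00000000e+00,  0.00000000e+00,  0.00000000e+00,
         1.00000000e+00]])}
top weight_large 0.63 [213.5, 240.0, 20.6, 11.5] [0.363 0.27  0.046] 0.068
top weight_large 0.48 [247.2, 213.1, 18.0, 22.5] [0.419 0.192 0.046] 0.068
top weight_small 0.38 [250.9, 146.3, 4.0, 12.8] [0.584 0.201 0.026] 0.04
top nest_large 
[... 1456 characters left out ...]
t': 1.1, 'qpos': array([-1.27400886,  0.46748896, -0.01158568,  1.60271006,  0.00597732,
        1.07138983, -0.05627979]), 'qd': array([-0.00102767,  0.00086551,  0.00054043,  0.00121221,  0.00013091,
       -0.00022892, -0.0003937 ]), 'joint_torque': array([ 5.74986498e-04, -5.32237637e+01,  2.14161887e-02, -2.51625860e+01,
        1.14121829e-02,  1.23963830e-03, -2.03892694e-05]), 'tcp_pos': array([0.21668094, 0.61282619, 0.23129335]), 'tcp_rot': array([1.53072474e-05, 1.69114446e-01, 9.85596420e-01, 1.74992779e-05]), 'ft_force': array([0.12563873, 0.9156054 , 0.04972783]), 'ft_torque': array([-0.00145189,  0.00763388, -0.0317749 ]), 'grasp_force': 0.0, 'finger_gap': 0.08538170451667253}
```

Run:
```python
import cv2
p=cv2.imread("pics/top0.png")[90:290,130:400]; cv2.imwrite("pics/top0c.png",cv2.resize(p,None,fx=2.9,fy=2.9,interpolation=cv2.INTER_CUBIC))
p=cv2.imread("pics/side0.png")[130:300,110:370]; cv2.imwrite("pics/side0c.png",cv2.resize(p,None,fx=3,fy=3,interpolation=cv2.INTER_CUBIC))
```

```text
(no output)
```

View pics/top0c.png

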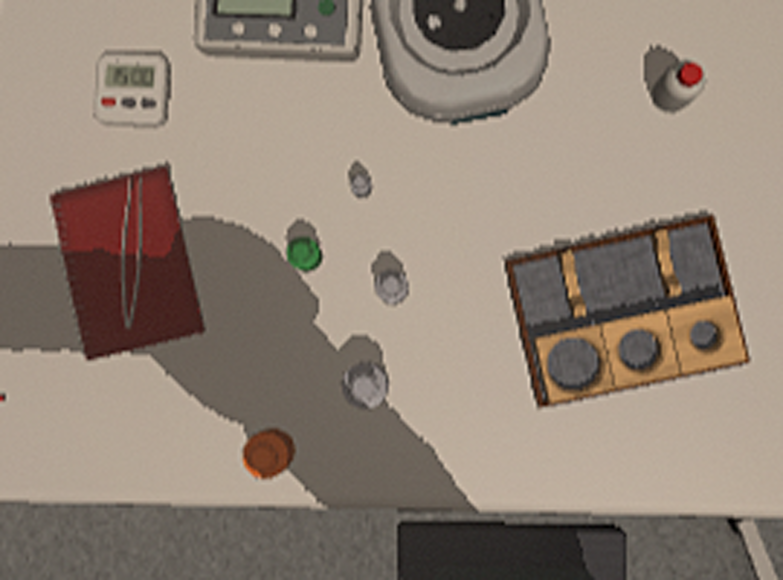

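View pics/side0c.png

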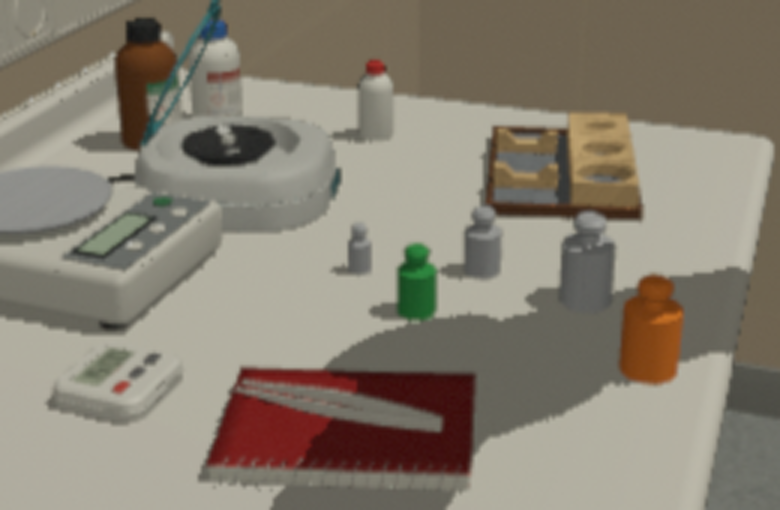

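The top view (full-frame px) shows these candidates:
- **Large:** steel at (256,222), with an orange look-alike at (222,246).
- **Medium:** steel at (265,188), with a green look-alike at (235,177).
- **Small:** steel at (254,152), with no twin.
- **Forceps:** on the red notebook at (175,177).
- **Nests:** large, medium and small bores at (328,215), (351,210) and (373,205).

I choose the steel ones. Next I'll measure them in both clouds.

```bash
cat > fit.py <<'E'
from h import *
from scipy.optimize import least_squares
KD={"large":(.019,.046,.0115,.066),"medium":(.014,.034,.009,.051),"small":(.009,.024,.006,.038)}
def axis(P,c,k):
    """centre of a weight from surface points: body side / top / knob radii"""
    r,h,rk,H=KD[k]; c=np.array(c,float)
    Q=P.reshape(-1,3); Q=Q[np.isfinite(Q[:,0])]
    Q=Q[(np.hypot(*(Q[:,:2]-c).T)<r+.012)&(Q[:,2]>.008)&(Q[:,2]<H+.006)]
    body=Q[Q[:,2]<h-.004]; kn=Q[Q[:,2]>h+.012*(H-h)/.02]
    def f(x):
        b=np.hypot(*(body[:,:2]-x).T)-r; kk=np.maximum(np.hypot(*(kn[:,:2]-x).T)-rk,0)
        return np.r_[b,kk]
    s=least_squares(f,c,loss="soft_l1",f_scale=.001)
    return s.x,len(body),len(kn),Q[:,2].max()
def casefit(P):
    Q=P.reshape(-1,3); Q=Q[np.isfinite(Q[:,0])]
    m=(Q[:,2]>.024)&(Q[:,2]<.037)&(abs(Q[:,0]-.46)<.12)&(Q[:,1]<.09)&(Q[:,1]>-.16)
    return Q[m]
E
python3 - <<'E'
from fit import *
for n in("top","side"):
    z=np.load(n+"0.npz"); P=cloud(n,z["d"])
    for k,c in(("large",(.417,.2)),("medium",(.5,.18)),("small",(.585,.205))):
        print(n,k,axis(P,c,k))
    Q=casefit(P); print(n,"case",len(Q),cv2.minAreaRect((Q[:,:2]*1000).astype(np.float32)))
    f=(P[...,2]>.0155)&(P[...,2]<.03)&(abs(P[...,0]-.52)<.1)&(abs(P[...,1]-.39)<.06)
    q=P[f][:,:2]*1000; print("forceps",len(q),cv2.minAreaRect(q.astype(np.float32)) if len(q)>3 else 0)
E
```

```text
top large (array([0.41790713, 0.19384467]), 9, 76, np.float64(0.06833261916662203))
top medium (array([0.50065014, 0.17280202]), 1, 47, np.float64(0.052826925173413475))
top small (array([0.58766946, 0.20058727]), 4, 17, np.float64(0.03961590855852093))
top case 1108 ((482.1764221191406, -24.76451873779297), (118.80359649658203, 164.69424438476562), 13.197980880737305)
forceps 76 ((508.0777282714844, 400.9898376464844), (29.161439895629883, 152.6616973876953), 78.37792205810547)
side large (array([0.41765945, 0.1958449 ]), 252, 64, np.float64(0.06643444881256227))
side medium (array([0.49985076, 0.17540941]), 108, 36, np.float64(0.051587003995784864))
side small (array([0.58680379, 0.2033109 ]), 40, 16, np.float64(0.037773883397049624))
side case 423 ((480.4873962402344, -20.57867431640625), (117.11165618896484, 168.3910675048828), 13.278160095214844)
forceps 252 ((525.530029296875, 399.9018249511719), (19.732311248779297, 126.71692657470703), 88.90023040771484)
```

```bash
cat > go.py <<'E'
from h import *
import sys
def go(p,yaw):
    """travel/angular fractions to bring TCP to p, tool down, tool y at yaw (deg)"""
    s=status.sense(); T=rot(s["tcp_rot"]); a=np.radians(yaw)
    y=np.array([np.cos(a),np.sin(a),0]); z=np.array([0,0,-1.]); G=np.c_[np.cross(y,z),y,z]
    d=T.T@(np.array(p)-s["tcp_pos"]); w=R.from_matrix(T.T@G).as_rotvec()
    print("t %.1f"%s["t"],"travel",np.round(d/.25,3),"mm",np.round(d*1000,1),"ang",np.round(np.degrees(w)/45,3),"gap",round(s["finger_gap"],4),"f",np.round(s["ft_force"],1))
if __name__=="__main__":
    v=[float(x) for x in sys.argv[1:]]; go(v[:3],v[3])
E
python3 go.py .46 .09 .25 13.2
```

```text
t 1.1 travel [-1.615 -1.647 -0.075] mm [-403.7 -411.8  -18.7] ang [0.    0.    1.274] gap 0.0854 f [0.1 0.9 0. ]
```

Request:
apply_moves(gripper=[70, 70, 70, 70, 70, 70, 70, 70], travel=[[-0.8, -0.8, -0.05], [-0.8, -0.8, -0.05], [-0.8, -0.8, -0.05], [-0.8, -0.8, -0.05], [-0.8, -0.8, -0.05], [-0.8, -0.8, -0.05], [-0.8, -0.8, -0.05], [-0.8, -0.8, -0.05]], angular=[[0, 0, 1], [0, 0, 1], [0, 0, 1], [0, 0, 1], [0, 0, 1], [0, 0, 1], [0, 0, 1], [0, 0, 1]])

```text
t: 1.77
tcp_pos: [0.3423, 0.3512, 0.2445]
tcp_rot: [0.001, 0.538, 0.843, -0.0]
ft_force: [0.0, -0.8, 0.2]
finger_gap: 0.0597
grasp_force: 0.0
```

```bash
python3 go.py .46 .09 .25 13.2
```

```text
t 1.8 travel [-1.146 -0.012 -0.02 ] mm [-286.5   -3.1   -4.9] ang [0.001 0.002 0.26 ] gap 0.0597 f [ 0.  -0.8  0.2]
```

Request:
apply_moves(gripper=[70, 70, 70, 70, 70, 70, 70, 70], travel=[[-1, 0, -0.02], [-1, 0, -0.02], [-1, 0, -0.02], [-1, 0, -0.02], [-1, 0, -0.02], [-1, 0, -0.02], [-1, 0, -0.02], [-1, 0, -0.02]], angular=[[0, 0, 0.26], [0, 0, 0.26], [0, 0, 0.26], [0, 0, 0.26], [0, 0, 0.26], [0, 0, 0.26], [0, 0, 0.26], [0, 0, 0.26]])

```text
t: 2.43
tcp_pos: [0.4473, 0.13, 0.2492]
tcp_rot: [0.0, 0.619, 0.785, 0.0]
ft_force: [-0.1, 2.0, -0.2]
finger_gap: 0.0597
grasp_force: 0.0
```

Run:
```python
from fit import *
s=status.sense(); print(s["t"],s["tcp_pos"],s["tcp_rot"],s["qd"].round(3))
p,d=optics.snapshot("wrist"); cv2.imwrite("pics/w1.png",p); np.savez("w1.npz",p=p,d=d,pos=s["tcp_pos"],q=s["tcp_rot"]); P=cloud("wrist",d,s)
for k,c in(("large",(.417,.195)),("medium",(.5,.175)),("small",(.585,.202))): print(k,axis(P,c,k))
Q=casefit(P); print(len(Q),cv2.minAreaRect((Q[:,:2]*1000).astype(np.float32)), "bench z",np.nanmedian(P[...,2]))
```

```text
2.4333 [0.44726735 0.13002696 0.24917271] [2.71652063e-04 6.18888447e-01 7.85478750e-01 3.87795919e-04] [-0.043  0.004 -0.059  0.006 -0.012  0.003 -0.012]
large (array([0.4179015 , 0.19358721]), 0, 325, np.float64(0.06804683952247187))
medium (array([0.50053175, 0.17264562]), 52, 173, np.float64(0.052835376491807584))
small (array([0.58763733, 0.2003727 ]), 43, 77, np.float64(0.03989430064310884))
2704 ((481.72637939453125, -24.96527862548828), (118.50091552734375, 165.57659912109375), 13.495771408081055) bench z 0.0005105435311462125
```

View pics/w1.png

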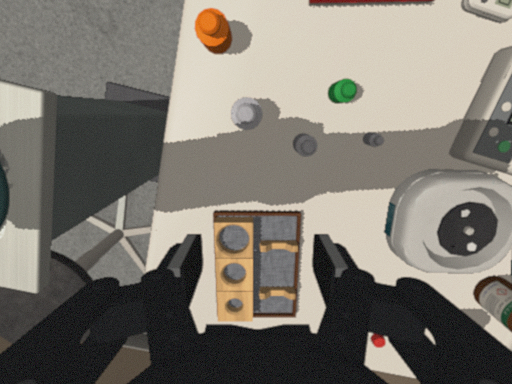

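Run:
```python
from fit import *
for n in("top0","w1"):
    z=np.load(n+".npz"); s=dict(tcp_pos=z["pos"],tcp_rot=z["q"]) if n=="w1" else None
    P=cloud("wrist" if n=="w1" else "top",z["d"],s).reshape(-1,3); P=P[np.isfinite(P[:,0])]
    a=np.radians(13.4); ex=np.array([np.cos(a),np.sin(a)]); ey=np.array([-ex[1],ex[0]])
    uv=(P[:,:2]-[.4817,-.025])@np.c_[ex,ey]
    ins=(abs(uv[:,1])<.1)&(abs(uv[:,0])<.08)
    top=ins&(P[:,2]>.0285)&(P[:,2]<.036)&(uv[:,0]<0)
    r=cv2.minAreaRect((P[top,:2]*1000).astype(np.float32)); print(n,"row",r,"z",np.median(P[top,2]))
    u=np.percentile(uv[top],[.5,99.5],axis=0); print(" row uv",u.round(4).tolist())
    rest=ins&(P[:,2]>.021)&(P[:,2]<.03)&(uv[:,0]>.02); print(" rest uv",np.percentile(uv[rest],[1,99],axis=0).round(4).tolist())
    for c in(.055,0,-.055):
        b=ins&(P[:,2]<.024)&(abs(uv[:,1]-c)<.027)&(uv[:,0]<-.01)&(uv[:,0]>-.05)
        q=(P[b,:2]*1000).astype(np.float32); print("  bore",cv2.minEnclosingCircle(q),len(q), "floor z",np.percentile(P[b,2],20))
```

```text
top0 row ((450.66070556640625, -31.714935302734375), (53.74943161010742, 163.5921173095703), 13.013506889343262) z 0.02957464667092119
 row uv [[-0.0584, -0.0808], [-0.0048, 0.0819]]
 rest uv [[0.0487, -0.0449], [0.0598, 0.0442]]
  bore ((437.9845886230469, 20.530319213867188), 22.19270896911621) 261 floor z 0.013688465526448423
  bore ((452.45770263671875, -25.965185165405273), 24.065874099731445) 170 floor z 0.01418906282723451
  bore ((463.6505432128906, -87.50636291503906), 11.553590774536133) 81 floor z 0.014207862210601108
w1 row ((450.22589111328125, -32.674049377441406), (53.1152229309082, 165.53457641601562), 13.19499397277832) z 0.030237428936208538
 row uv [[-0.0588, -0.0815], [-0.0056, 0.0823]]
 rest uv [[0.0464, -0.0447], [0.0593, 0.0453]]
  bore ((438.4715576171875, 27.037200927734375), 29.03846549987793) 674 floor z 0.01610484557397296
  bore ((450.70574951171875, -34.321533203125), 17.39322280883789) 354 floor z 0.0163768386621867
  bore ((463.26422119140625, -87.99510192871094), 12.393569946289062) 149 floor z 0.016442420243666055
```

```bash
python3 go.py .418 .1937 .1 13.1
```

```text
t 2.5 travel [ 0.267 -0.052  0.596] mm [ 66.8 -13.  149. ] ang [ 0.    -0.001  0.014] gap 0.06 f [0.8 0.6 0.2]
```

Request:
apply_moves(gripper=[70, 70, 70, 70, 70, 70, 70], travel=[[0.267, -0.052, 0.4], [0.267, -0.052, 0.596], [0.267, -0.052, 0.596], [0.267, -0.052, 0.596], [0.267, -0.052, 0.596], [0.267, -0.052, 0.596], [0.267, -0.052, 0.596]], angular=[[0, 0, 0.014], [0, 0, 0.014], [0, 0, 0.014], [0, 0, 0.014], [0, 0, 0.014], [0, 0, 0.014], [0, 0, 0.014]])

```text
t: 3.07
tcp_pos: [0.4187, 0.1944, 0.1011]
tcp_rot: [0.0, 0.621, 0.784, 0.001]
ft_force: [1.2, -1.1, 0.0]
finger_gap: 0.0598
grasp_force: 0.0
```

```bash
python3 go.py .418 .1937 .017 13.1
python3 - <<'E'
from fit import *
s=status.sense(); p,d=optics.snapshot("wrist"); P=cloud("wrist",d,s); cv2.imwrite("pics/w2.png",p)
print(axis(P,(.418,.194),"large"),s["tcp_pos"])
E
```

```text
t 3.1 travel [-0.002 -0.004  0.336] mm [-0.6 -1.  84.1] ang [ 0.002 -0.001  0.004] gap 0.0598 f [ 1.2 -1.1  0. ]
(array([0.41774436, 0.19333075]), 373, 840, np.float64(0.06789499543686317)) [0.41867353 0.19440663 0.10110472]
```

View pics/w2.png

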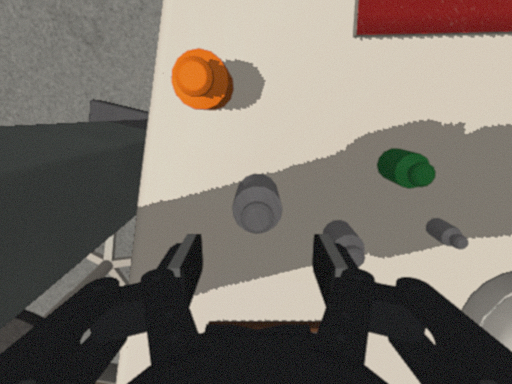

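The steel large weight sits at (257,205), between the open fingers. The orange (200,80) and green (408,168) look-alikes are clear, so I descend.

Request:
apply_moves(gripper=[70, 70, 70, 70, 0, 0, 0, 0], travel=[[-0.003, -0.003, 0.16], [-0.003, -0.003, 0.3], [-0.003, -0.003, 0.336], [-0.003, -0.003, 0.336], [-0.003, -0.003, 0.336], [-0.003, -0.003, 0.336], [-0.003, -0.003, 0.336], [-0.003, -0.003, 0.336]], angular=[[0, 0, 0], [0, 0, 0], [0, 0, 0], [0, 0, 0], [0, 0, 0], [0, 0, 0], [0, 0, 0], [0, 0, 0]])

```text
t: 3.78
tcp_pos: [0.4188, 0.1934, 0.0182]
tcp_rot: [0.001, 0.621, 0.784, 0.002]
ft_force: [-0.5, -1.9, 6.2]
finger_gap: 0.0361
grasp_force: 60.4
```

Request:
apply_moves(gripper=[0, 0, 0], travel=[[0, 0, 0], [0, 0, 0], [0, 0, 0]], angular=[[0, 0, 0], [0, 0, 0], [0, 0, 0]])

```text
t: 4.03
tcp_pos: [0.4189, 0.1934, 0.0182]
tcp_rot: [0.001, 0.621, 0.784, 0.002]
ft_force: [0.1, -1.6, 5.8]
finger_gap: 0.0363
grasp_force: 60.4
```

```bash
python3 go.py .438 .021 .09 13.1; python3 -c "
from h import *;s=status.sense();print(s['tcp_pos'],s['grasp_force'])"
```

```text
t 4.0 travel [-0.688 -0.081 -0.288] mm [-172.1  -20.4  -72.1] ang [ 0.005 -0.002  0.002] gap 0.0363 f [ 0.1 -1.6  5.8]
[0.41885875 0.19337477 0.01823057] 60.36805161675147
```

Request:
apply_moves(gripper=[0, 0, 0, 0, 0, 0, 0, 0], travel=[[0, 0, -0.12], [0, 0, -0.24], [-0.15, -0.03, -0.288], [-0.3, -0.05, -0.288], [-0.45, -0.07, -0.288], [-0.6, -0.081, -0.288], [-0.688, -0.081, -0.288], [-0.688, -0.081, -0.288]], angular=[[0, 0, 0], [0, 0, 0], [0, 0, 0], [0, 0, 0], [0, 0, 0], [0, 0, 0], [0, 0, 0], [0, 0, 0]])

```text
t: 4.7
tcp_pos: [0.438, 0.0155, 0.0895]
tcp_rot: [0.002, 0.624, 0.781, 0.001]
ft_force: [-0.3, 0.2, -4.8]
finger_gap: 0.0363
grasp_force: 62.9
```

```bash
python3 go.py .438 .021 .040 13.1
python3 - <<'E'
from fit import *
s=status.sense(); p,d=optics.snapshot("wrist"); P=cloud("wrist",d,s); cv2.imwrite("pics/w3.png",p); T=rot(s["tcp_rot"])
Q=P.reshape(-1,3); Q=Q[np.isfinite(Q[:,0])]
L=(Q-s["tcp_pos"])@T   # tool coordinates
m=(np.hypot(L[:,0],L[:,1])<.05)&(abs(L[:,2])<.06)
print(s["tcp_pos"],m.sum())
b=L[m]
for lo,hi in((-.05,-.03),(-.03,-.01),(-.01,.01),(.01,.03),(.03,.05)):
    k=(b[:,2]>lo)&(b[:,2]<hi)&(abs(b[:,1])<.018); print(lo,k.sum(),np.percentile(b[k],[2,50,98],axis=0).round(4).tolist() if k.sum()>5 else "")
E
```

```text
t 4.7 travel [0.022 0.004 0.198] mm [ 5.5  1.1 49.5] ang [ 0.004  0.003 -0.008] gap 0.0363 f [-0.3  0.2 -4.8]
[0.43798074 0.01545437 0.08947276] 17316
-0.05 2803 [[-0.0085, -0.0111, -0.0486], [0.0042, -0.0002, -0.0467], [0.0121, 0.0175, -0.0303]]
-0.03 3457 [[-0.0081, -0.0171, -0.0297], [0.0113, -0.0, -0.0281], [0.0195, 0.017, -0.0116]]
-0.01 712 [[0.0091, -0.0167, -0.0096], [0.0176, -0.0008, -0.0014], [0.0196, 0.0169, 0.0094]]
0.01 200 [[0.0098, -0.0166, 0.0103], [0.0176, -0.0008, 0.0135], [0.0196, 0.0149, 0.0178]]
0.03 0
```

View pics/w3.png

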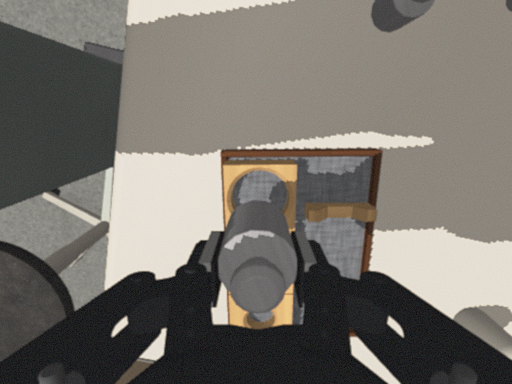

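```bash
python3 go.py .438 .021 .045 13.1
```

```text
t 4.8 travel [0.011 0.004 0.177] mm [ 2.7  1.1 44.2] ang [ 0.003  0.001 -0.005] gap 0.0362 f [ 0.5  0.6 -5.6]
```

Request:
apply_moves(gripper=[0, 0, 0, 0, 0], travel=[[0, 0.004, 0.05], [0, 0.004, 0.1], [0, 0.004, 0.13], [0, 0.004, 0.13], [0, 0.004, 0.13]], angular=[[0, 0, 0], [0, 0, 0], [0, 0, 0], [0, 0, 0], [0, 0, 0]])

```text
t: 5.17
tcp_pos: [0.4374, 0.0216, 0.0555]
tcp_rot: [-0.0, 0.621, 0.784, -0.0]
ft_force: [1.1, -1.4, -5.4]
finger_gap: 0.0362
grasp_force: 62.8
```

```bash
python3 go.py .438 .021 .0345 13.1
```

```text
t 5.2 travel [-0.003  0.002  0.084] mm [-0.7  0.5 21. ] ang [-0.001 -0.     0.004] gap 0.0362 f [ 1.1 -1.4 -5.4]
```

Request:
apply_moves(gripper=[0, 0, 0, 0, 0, 0], travel=[[-0.002, 0, 0.03], [-0.002, 0, 0.05], [-0.002, 0, 0.065], [-0.002, 0, 0.074], [-0.002, 0, 0.08], [-0.002, 0, 0.08]], angular=[[0, 0, 0], [0, 0, 0], [0, 0, 0], [0, 0, 0], [0, 0, 0], [0, 0, 0]])

```text
t: 5.67
tcp_pos: [0.4376, 0.0204, 0.035]
tcp_rot: [-0.0, 0.621, 0.784, -0.0]
ft_force: [0.2, 0.4, -5.7]
finger_gap: 0.0363
grasp_force: 63.0
```

```bash
python3 go.py .438 .021 .0345 13.1
```

```text
t 5.7 travel [0.002 0.002 0.002] mm [0.6 0.5 0.5] ang [-0.001  0.     0.002] gap 0.0363 f [ 0.2  0.4 -5.7]
```

Request:
apply_moves(gripper=[0, 0, 0, 0], travel=[[0, 0, 0.002], [0, 0, 0.004], [0, 0, 0.004], [0, 0, 0.004]], angular=[[0, 0, 0], [0, 0, 0], [0, 0, 0], [0, 0, 0]])

```text
t: 6.0
tcp_pos: [0.4379, 0.0205, 0.0344]
tcp_rot: [0.0, 0.621, 0.784, 0.0]
ft_force: [0.2, -0.0, -5.3]
finger_gap: 0.0361
grasp_force: 63.0
```

Request:
apply_moves(gripper=[0, 0, 0, 0], travel=[[0, 0, 0.002], [0, 0, 0.004], [0, 0, 0.004], [0, 0, 0.004]], angular=[[0, 0, 0], [0, 0, 0], [0, 0, 0], [0, 0, 0]])

```text
t: 6.33
tcp_pos: [0.438, 0.0205, 0.0342]
tcp_rot: [-0.0, 0.621, 0.784, 0.0]
ft_force: [-4.2, -1.3, 9.1]
finger_gap: 0.036
grasp_force: 64.7
```

Request:
apply_moves(gripper=[65, 65, 65, 65, 65, 65, 65, 65], travel=[[0, 0, -0.002], [0, 0, -0.002], [0, 0, -0.002], [0, 0, -0.002], [0, 0, -0.1], [0, 0, -0.24], [0, 0, -0.36], [0, 0, -0.36]], angular=[[0, 0, 0], [0, 0, 0], [0, 0, 0], [0, 0, 0], [0, 0, 0], [0, 0, 0], [0, 0, 0], [0, 0, 0]])

```text
t: 7.0
tcp_pos: [0.4413, 0.0207, 0.1278]
tcp_rot: [0.003, 0.621, 0.784, 0.004]
ft_force: [1.1, 0.1, -0.6]
finger_gap: 0.0554
grasp_force: 0.0
```

```bash
python3 go.py .5006 .1727 .09 13.1
python3 - <<'E'
from fit import *
p,d=optics.snapshot("top"); P=cloud("top",d); Q=P.reshape(-1,3); Q=Q[np.isfinite(Q[:,0])]
s=status.sense(); p2,d2=optics.snapshot("wrist"); cv2.imwrite("pics/w4.png",p2); W=cloud("wrist",d2,s).reshape(-1,3)
for A in(Q,W):
    k=A[(np.hypot(A[:,0]-.438,A[:,1]-.021)<.022)&(A[:,2]>.07)&(A[:,2]<.09)]; print(len(k),k.mean(0),k.max(0)) if len(k) else print(0)
E
```

```text
t 7.0 travel [0.538 0.368 0.154] mm [134.5  92.1  38.6] ang [ 0.012 -0.     0.002] gap 0.0554 f [ 1.1  0.1 -0.6]
14 [0.43672984 0.02943711 0.07818452] [0.44458908 0.03084302 0.08261945]
773 [0.43642803 0.02230762 0.08100941] [0.44771168 0.0322737  0.08361747]
```

View pics/w4.png

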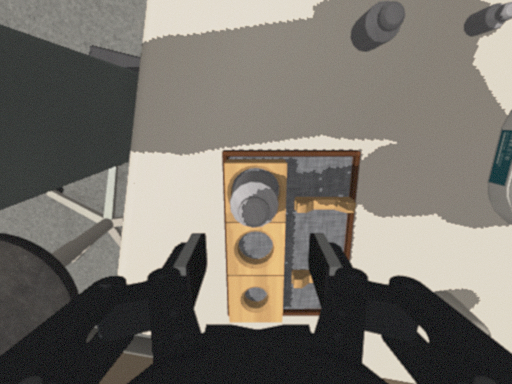

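The large weight stands in its nest, px (255,205), with its top at 82 mm as expected. Next is the medium steel one, px (383,22).

Request:
apply_moves(gripper=[65, 65, 65, 65, 65, 65, 65, 65], travel=[[0.15, 0.1, 0], [0.3, 0.2, 0.05], [0.4, 0.3, 0.1], [0.538, 0.368, 0.154], [0.538, 0.368, 0.154], [0.538, 0.368, 0.154], [0.538, 0.368, 0.154], [0.538, 0.368, 0.154]], angular=[[0.01, 0, 0], [0.01, 0, 0], [0.01, 0, 0], [0.01, 0, 0], [0.01, 0, 0], [0.01, 0, 0], [0.01, 0, 0], [0.01, 0, 0]])

```text
t: 7.77
tcp_pos: [0.4961, 0.1704, 0.0843]
tcp_rot: [-0.003, 0.622, 0.783, -0.004]
ft_force: [1.3, -0.5, 0.5]
finger_gap: 0.0552
grasp_force: 0.0
```

Run:
```python
from fit import *
s=status.sense(); p,d=optics.snapshot("wrist"); P=cloud("wrist",d,s); x,*r=axis(P,(.5006,.1727),"medium"); print(x,r)
from go import go
go([.5006,.1727,.016],13.1)
```

```text
[0.49997819 0.17275926] [234, 527, np.float64(0.05278138453285605)]
t 7.8 travel [0.005 0.021 0.275] mm [ 1.3  5.2 68.7] ang [-0.011  0.001 -0.001] gap 0.0552 f [-0.3 -0.1 -0.1]
```

Request:
apply_moves(gripper=[65, 65, 65, 65], travel=[[0.003, 0.018, 0.05], [0.003, 0.018, 0.15], [0.003, 0.018, 0.2], [0.003, 0.018, 0.2]], angular=[[-0.01, 0, 0], [-0.01, 0, 0], [-0.01, 0, 0], [-0.01, 0, 0]])

```text
t: 8.15
tcp_pos: [0.4985, 0.1722, 0.0328]
tcp_rot: [-0.001, 0.622, 0.783, -0.002]
ft_force: [0.1, 0.2, -0.3]
finger_gap: 0.0553
grasp_force: 0.0
```

```bash
python3 go.py .5003 .1727 .016 13.1
```

```text
t 8.2 travel [0.    0.008 0.067] mm [ 0.1  1.9 16.8] ang [-0.006  0.001 -0.   ] gap 0.0553 f [ 0.1  0.2 -0.3]
```

Request:
apply_moves(gripper=[65, 65, 65, 0, 0, 0, 0, 0], travel=[[0, 0.006, 0.04], [0, 0.006, 0.067], [0, 0.006, 0.067], [0, 0.006, 0.067], [0, 0.006, 0.067], [0, 0.006, 0.067], [0, 0.006, 0.067], [0, 0.006, 0.067]], angular=[[-0.003, 0, 0], [-0.003, 0, 0], [-0.003, 0, 0], [-0.003, 0, 0], [-0.003, 0, 0], [-0.003, 0, 0], [-0.003, 0, 0], [-0.003, 0, 0]])

```text
t: 8.82
tcp_pos: [0.5022, 0.1746, 0.0188]
tcp_rot: [0.001, 0.621, 0.784, 0.001]
ft_force: [-2.3, -0.9, 5.6]
finger_gap: 0.0254
grasp_force: 59.2
```

```bash
python3 go.py .4505 -.0325 .13 13.1
```

```text
t 8.8 travel [-0.759 -0.389 -0.446] mm [-189.7  -97.3 -111.6] ang [ 0.004 -0.     0.002] gap 0.0254 f [-2.3 -0.9  5.6]
```

Request:
apply_moves(gripper=[0, 0, 0, 0, 0, 0, 0, 0], travel=[[0, 0, -0.12], [0, 0, -0.27], [-0.1, -0.05, -0.4], [-0.23, -0.12, -0.446], [-0.38, -0.2, -0.446], [-0.53, -0.27, -0.446], [-0.68, -0.34, -0.446], [-0.759, -0.389, -0.446]], angular=[[0, 0, 0], [0, 0, 0], [0, 0, 0], [0, 0, 0], [0, 0, 0], [0, 0, 0], [0, 0, 0], [0, 0, 0]])

```text
t: 9.48
tcp_pos: [0.4491, -0.0369, 0.1296]
tcp_rot: [0.001, 0.623, 0.782, 0.001]
ft_force: [-0.4, 0.6, -1.6]
finger_gap: 0.0259
grasp_force: 59.9
```

Request:
apply_moves(gripper=[0, 0, 0, 0], travel=[[0, 0, 0], [0, 0, 0], [0, 0, 0], [0, 0, 0]], angular=[[0, 0, 0], [0, 0, 0], [0, 0, 0], [0, 0, 0]])

```text
t: 9.82
tcp_pos: [0.4507, -0.0313, 0.1292]
tcp_rot: [0.001, 0.62, 0.784, 0.001]
ft_force: [-0.4, -0.0, -2.1]
finger_gap: 0.0254
grasp_force: 59.9
```

```bash
cat > held.py <<'E'
from fit import *
from go import go
def held(r):
    s=status.sense(); p,d=optics.snapshot("wrist"); P=cloud("wrist",d,s); cv2.imwrite("pics/held.png",p); T=rot(s["tcp_rot"])
    Q=P.reshape(-1,3); Q=Q[np.isfinite(Q[:,0])]; L=(Q-s["tcp_pos"])@T
    b=L[(abs(L[:,0])<.03)&(abs(L[:,1])<.75*r)&(abs(L[:,2])<.05)]
    for lo in np.arange(-.05,.03,.008):
        k=b[(b[:,2]>lo)&(b[:,2]<lo+.008)]
        if len(k)>8: print(round(lo,3),len(k),"xmax",np.percentile(k[:,0]+r-np.sqrt(r*r-k[:,1]**2),[50,90]).round(4),"zmax",k[:,2].max().round(4),"zmin",k[:,2].min().round(4))
E
python3 -c "
from held import *
held(.014); go([.4505,-.0325,.036],13.1)"
```

```text
-0.034 1130 xmax [0.0029 0.0075] zmax -0.026 zmin -0.0339
-0.026 59 xmax [0.0074 0.0084] zmax -0.018 zmin -0.026
-0.018 1012 xmax [0.0088 0.013 ] zmax -0.0101 zmin -0.018
-0.01 227 xmax [0.013  0.0138] zmax -0.002 zmin -0.01
-0.002 194 xmax [0.013  0.0138] zmax 0.0059 zmin -0.0019
0.006 159 xmax [0.0129 0.0137] zmax 0.014 zmin 0.006
0.014 76 xmax [0.0129 0.0138] zmax 0.0187 zmin 0.014
t 9.9 travel [-0.005 -0.003  0.373] mm [-1.2 -0.7 93.2] ang [ 0.003 -0.     0.005] gap 0.0256 f [-0.1  0.2 -2.7]
```

View pics/held.png

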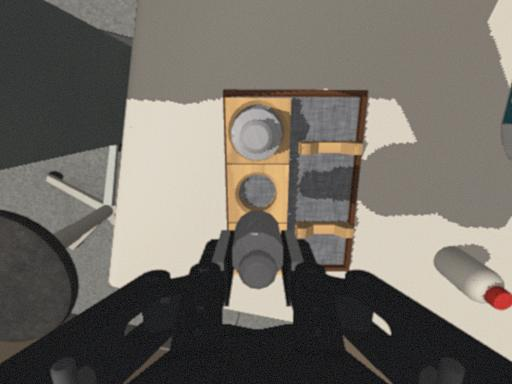

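Request:
apply_moves(gripper=[0, 0, 0, 0, 0, 0, 0, 0], travel=[[0, 0, 0.12], [0, -0.002, 0.24], [0, -0.002, 0.3], [0, -0.002, 0.3], [0, -0.002, 0.3], [0, -0.002, 0.33], [0, -0.002, 0.36], [0, -0.002, 0.36]], angular=[[0, 0, 0], [0, 0, 0], [0, 0, 0], [0, 0, 0], [0, 0, 0], [0, 0, 0], [0, 0, 0], [0, 0, 0]])

```text
t: 10.53
tcp_pos: [0.45, -0.0323, 0.0389]
tcp_rot: [0.001, 0.621, 0.784, 0.001]
ft_force: [0.3, -0.3, -1.4]
finger_gap: 0.0254
grasp_force: 59.9
```

```bash
python3 go.py .4505 -.0325 .035 13.1
```

```text
t 10.5 travel [-0.001  0.002  0.016] mm [-0.3  0.4  3.9] ang [ 0.003 -0.     0.003] gap 0.0254 f [ 0.3 -0.3 -1.4]
```

Request:
apply_moves(gripper=[0, 0, 0, 0, 0, 0], travel=[[0, 0, 0.006], [0, 0, 0.01], [0, 0, 0.014], [0, 0, 0.016], [0, 0, 0.016], [0, 0, 0.016]], angular=[[0, 0, 0], [0, 0, 0], [0, 0, 0], [0, 0, 0], [0, 0, 0], [0, 0, 0]])

```text
t: 11.03
tcp_pos: [0.4502, -0.0327, 0.0354]
tcp_rot: [0.001, 0.621, 0.784, 0.001]
ft_force: [0.7, 0.5, -2.3]
finger_gap: 0.0254
grasp_force: 59.9
```

Request:
apply_moves(gripper=[0, 0, 0, 0], travel=[[0, 0, 0.002], [0, 0, 0.004], [0, 0, 0.004], [0, 0, 0.004]], angular=[[0, 0, 0], [0, 0, 0], [0, 0, 0], [0, 0, 0]])

```text
t: 11.37
tcp_pos: [0.4502, -0.0326, 0.0347]
tcp_rot: [0.001, 0.621, 0.784, 0.001]
ft_force: [-1.5, -0.9, 5.0]
finger_gap: 0.0254
grasp_force: 60.7
```

Request:
apply_moves(gripper=[55, 55, 55, 55, 55, 55, 55, 55], travel=[[0, 0, -0.001], [0, 0, -0.001], [0, 0, -0.001], [0, 0, -0.001], [0, 0, -0.08], [0, 0, -0.22], [0, 0, -0.35], [0, 0, -0.35]], angular=[[0, 0, 0], [0, 0, 0], [0, 0, 0], [0, 0, 0], [0, 0, 0], [0, 0, 0], [0, 0, 0], [0, 0, 0]])

```text
t: 12.03
tcp_pos: [0.4534, -0.033, 0.1265]
tcp_rot: [0.004, 0.621, 0.783, 0.004]
ft_force: [0.6, -0.2, 0.5]
finger_gap: 0.0469
grasp_force: 0.0
```

Run:
```python
from fit import *
from go import go
s=status.sense(); p,d=optics.snapshot("wrist"); cv2.imwrite("pics/w5.png",p); W=cloud("wrist",d,s).reshape(-1,3)
for c,lo in((.438,.021),.07),((.4505,-.0325),.058):
    k=W[(np.hypot(W[:,0]-c[0],W[:,1]-c[1])<.018)&(W[:,2]>lo)&(W[:,2]<.09)]; print(len(k),k.mean(0),k.max(0))
go([.5876,.2005,.08],13.1)
```

```text
921 [0.43667034 0.02115429 0.08119264] [0.44780588 0.03197692 0.08381456]
416 [ 0.44911765 -0.03244237  0.06591716] [ 0.45802695 -0.02451397  0.06882621]
t 12.1 travel [0.784 0.739 0.184] mm [196.  184.7  46. ] ang [0.011 0.001 0.002] gap 0.0469 f [-0.1  1.1 -0.7]
```

Run:
```python
from fit import *
P=cloud("top",np.load("top0.npz")["d"]).reshape(-1,3); P=P[np.isfinite(P[:,0])]
a=np.radians(13.1); ty=np.array([np.cos(a),np.sin(a)]); tx=np.array([-ty[1],ty[0]])
u=(P[:,:2]-[.5876,.2005])@np.c_[tx,ty]
for lo,hi in((.02,.035),(.035,.045),(.045,.06),(.06,.08),(.08,.1)):
    k=(u[:,1]>lo)&(u[:,1]<hi)&(abs(u[:,0])<.045); print(lo,P[k,2].max().round(3))
```

```text
0.02 0.003
0.035 0.004
0.045 0.003
0.06 0.042
0.08 0.049
```

Request:
apply_moves(gripper=[50, 50, 50, 50, 50, 50, 50, 50], travel=[[0.1, 0.09, -0.05], [0.2, 0.19, -0.05], [0.3, 0.28, 0], [0.41, 0.38, 0], [0.51, 0.47, 0.05], [0.61, 0.57, 0.05], [0.72, 0.67, 0.05], [0.784, 0.735, 0.05]], angular=[[0, 0, 0], [0, 0, 0], [0, 0, 0], [0, 0, 0], [0, 0, 0], [0, 0, 0], [0, 0, 0], [0, 0, 0]])

```text
t: 12.75
tcp_pos: [0.5842, 0.2044, 0.1079]
tcp_rot: [-0.0, 0.62, 0.785, 0.001]
ft_force: [-1.0, 1.0, 1.5]
finger_gap: 0.0427
grasp_force: 0.0
```

Run:
```python
from fit import *
from go import go
s=status.sense(); p,d=optics.snapshot("wrist"); P=cloud("wrist",d,s); x,*r=axis(P,(.5876,.2005),"small"); print(x,r)
cv2.imwrite("pics/w6.png",p)
go([x[0],x[1],.016],13.1)
```

```text
[0.58705282 0.20043665] [69, 165, np.float64(0.03960729931558088)]
t 12.8 travel [-0.032 -0.004  0.368] mm [-8. -1. 92.] ang [ 0.005 -0.003  0.012] gap 0.0424 f [2.8 4.5 1. ]
```

View pics/w6.png

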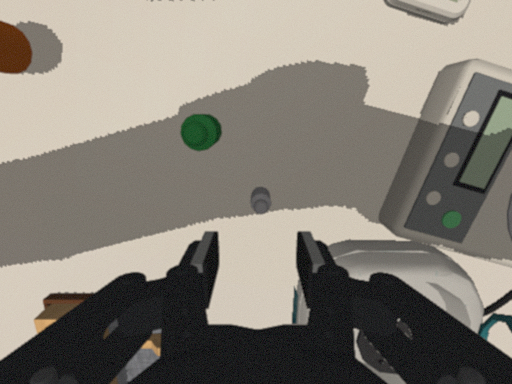

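The small weight is at (261,200), centred between the fingers. The green one is well clear at (200,132), and the stirrer starts beyond the right finger.

Request:
apply_moves(gripper=[42, 42, 42, 42], travel=[[0, 0, 0.07], [0, 0, 0.15], [0, 0, 0.15], [0, 0, 0.15]], angular=[[0, 0, 0], [0, 0, 0], [0, 0, 0], [0, 0, 0]])

```text
t: 13.13
tcp_pos: [0.5827, 0.1992, 0.0704]
tcp_rot: [-0.0, 0.621, 0.784, -0.001]
ft_force: [0.5, 0.7, -0.4]
finger_gap: 0.0361
grasp_force: 0.0
```

Run:
```python
from fit import *
from go import go
s=status.sense(); p,d=optics.snapshot("wrist"); P=cloud("wrist",d,s); x,*r=axis(P,(.5876,.2005),"small"); print(x,r)
go([x[0],x[1],.016],13.1)
```

```text
[0.58697434 0.20049935] [107, 236, np.float64(0.03967941273628456)]
t 13.2 travel [0.001 0.013 0.223] mm [ 0.3  3.3 55.7] ang [0.001 0.001 0.001] gap 0.0356 f [-0.4  0.4  0.7]
```

Request:
apply_moves(gripper=[42, 42, 42, 42, 42], travel=[[0, 0.013, 0.03], [0, 0.013, 0.12], [0, 0.013, 0.2], [0, 0.013, 0.221], [0, 0.013, 0.221]], angular=[[0, 0, 0], [0, 0, 0], [0, 0, 0], [0, 0, 0], [0, 0, 0]])

```text
t: 13.6
tcp_pos: [0.5867, 0.2004, 0.0159]
tcp_rot: [0.0, 0.621, 0.784, -0.0]
ft_force: [0.0, -0.2, 0.4]
finger_gap: 0.036
grasp_force: 0.0
```

```bash
python3 go.py .587 .2005 .016 13.1
```

```text
t 13.6 travel [ 0.     0.001 -0.   ] mm [ 0.   0.3 -0.1] ang [0.    0.    0.002] gap 0.036 f [ 0.  -0.2  0.4]
```

Request:
apply_moves(gripper=[0, 0, 0, 0, 0], travel=[[0, 0, 0], [0, 0, 0], [0, 0, 0], [0, 0, 0], [0, 0, 0]], angular=[[0, 0, 0], [0, 0, 0], [0, 0, 0], [0, 0, 0], [0, 0, 0]])

```text
t: 14.02
tcp_pos: [0.5885, 0.2012, 0.0183]
tcp_rot: [0.001, 0.621, 0.784, 0.002]
ft_force: [-0.4, -0.9, 5.9]
finger_gap: 0.0147
grasp_force: 59.1
```

```bash
python3 go.py .463 -.0863 .13 13.1;  python3 -c "
from h import *;s=status.sense();print(s['tcp_pos'],s['grasp_force'])"
```

```text
t 14.0 travel [-1.005 -0.749 -0.451] mm [-251.2 -187.2 -112.7] ang [ 0.006 -0.     0.002] gap 0.0147 f [-0.4 -0.9  5.9]
[0.58845478 0.20115284 0.01833107] 59.063983865780756
```

Request:
apply_moves(gripper=[0, 0, 0, 0, 0, 0, 0, 0], travel=[[0, 0, -0.08], [0, 0, -0.2], [0, 0, -0.3], [-0.08, -0.06, -0.42], [-0.18, -0.13, -0.451], [-0.3, -0.22, -0.451], [-0.42, -0.31, -0.451], [-0.54, -0.4, -0.451]], angular=[[0, 0, 0], [0, 0, 0], [0, 0, 0], [0, 0, 0], [0, 0, 0], [0, 0, 0], [0, 0, 0], [0, 0, 0]])

```text
t: 14.68
tcp_pos: [0.5198, 0.0455, 0.13]
tcp_rot: [0.001, 0.621, 0.784, 0.001]
ft_force: [0.5, -0.3, -0.2]
finger_gap: 0.0141
grasp_force: 58.8
```

```bash
python3 go.py .463 -.0863 .13 13.1
```

```text
t 14.7 travel [-0.461 -0.342 -0.001] mm [-115.3  -85.5   -0.3] ang [ 0.004 -0.     0.003] gap 0.0141 f [ 0.5 -0.3 -0.2]
```

Request:
apply_moves(gripper=[0, 0, 0, 0, 0, 0, 0, 0], travel=[[-0.12, -0.09, 0], [-0.24, -0.18, 0], [-0.34, -0.25, 0], [-0.42, -0.31, 0], [-0.461, -0.342, 0], [-0.461, -0.342, 0], [-0.461, -0.342, 0], [-0.461, -0.342, 0]], angular=[[0, 0, 0], [0, 0, 0], [0, 0, 0], [0, 0, 0], [0, 0, 0], [0, 0, 0], [0, 0, 0], [0, 0, 0]])

```text
t: 15.35
tcp_pos: [0.4643, -0.0841, 0.1294]
tcp_rot: [0.001, 0.621, 0.784, 0.001]
ft_force: [0.1, -0.3, -0.8]
finger_gap: 0.0141
grasp_force: 58.8
```

```bash
python3 -c "
from held import *
held(.009); go([.463,-.0863,.036],13.1)"
```

```text
-0.042 118 xmax [0.004  0.0117] zmax -0.0345 zmin -0.0383
-0.034 64 xmax [0.0053 0.0123] zmax -0.0265 zmin -0.0338
-0.026 358 xmax [0.0018 0.0054] zmax -0.018 zmin -0.0258
-0.018 226 xmax [0.0054 0.0065] zmax -0.0103 zmin -0.018
-0.01 363 xmax [0.0069 0.0094] zmax -0.002 zmin -0.0098
-0.002 124 xmax [0.0089 0.0098] zmax 0.006 zmin -0.0019
0.006 112 xmax [0.0089 0.01  ] zmax 0.0139 zmin 0.006
0.014 41 xmax [0.0091 0.0097] zmax 0.0179 zmin 0.014
t 15.4 travel [-0.009 -0.009  0.373] mm [-2.1 -2.1 93.3] ang [ 0.004 -0.     0.005] gap 0.0141 f [-0.4 -0.3 -1.1]
```

View pics/held.png

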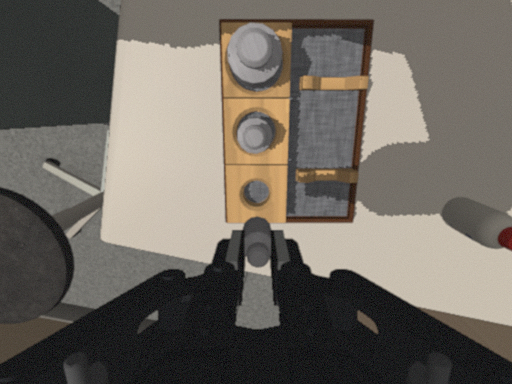

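The small weight hangs upright in the fingers. The large and medium weights stand in their nests at (254,55) and (255,133). I lower into the small bore.

Request:
apply_moves(gripper=[0, 0, 0, 0, 0, 0, 0, 0], travel=[[-0.007, -0.007, 0.1], [-0.007, -0.007, 0.2], [-0.007, -0.007, 0.28], [-0.007, -0.007, 0.3], [-0.007, -0.007, 0.3], [-0.007, -0.007, 0.3], [-0.007, -0.007, 0.3], [-0.007, -0.007, 0.3]], angular=[[0, 0, 0], [0, 0, 0], [0, 0, 0], [0, 0, 0], [0, 0, 0], [0, 0, 0], [0, 0, 0], [0, 0, 0]])

```text
t: 16.07
tcp_pos: [0.4636, -0.0871, 0.0554]
tcp_rot: [0.002, 0.621, 0.784, 0.002]
ft_force: [0.9, -1.0, 0.0]
finger_gap: 0.0138
grasp_force: 58.8
```

```bash
python3 go.py .463 -.0865 .0345 13.1
```

```text
t 16.1 travel [ 0.003 -0.002  0.084] mm [ 0.8 -0.6 20.9] ang [0.006 0.001 0.003] gap 0.0138 f [ 0.9 -1.   0. ]
```

Request:
apply_moves(gripper=[0, 0, 0, 0, 0, 0, 0], travel=[[0, 0, 0.03], [0, -0.002, 0.055], [0, -0.002, 0.07], [0, -0.002, 0.077], [0, -0.002, 0.082], [0, -0.002, 0.082], [0, -0.002, 0.082]], angular=[[0, 0, 0], [0, 0, 0], [0, 0, 0], [0, 0, 0], [0, 0, 0], [0, 0, 0], [0, 0, 0]])

```text
t: 16.65
tcp_pos: [0.4617, -0.0874, 0.0342]
tcp_rot: [0.0, 0.621, 0.784, 0.001]
ft_force: [-3.3, 1.1, 10.5]
finger_gap: 0.0142
grasp_force: 60.0
```

Request:
apply_moves(gripper=[40, 40, 40, 40, 40, 40, 40, 40], travel=[[0, 0, -0.005], [0, 0, -0.005], [0, 0, -0.005], [0, 0, -0.005], [0, 0, -0.06], [0, 0, -0.16], [0, 0, -0.32], [0, 0, -0.44]], angular=[[0, 0, 0], [0, 0, 0], [0, 0, 0], [0, 0, 0], [0, 0, 0], [0, 0, 0], [0, 0, 0], [0, 0, 0]])

```text
t: 17.32
tcp_pos: [0.4617, -0.0878, 0.1452]
tcp_rot: [0.001, 0.621, 0.783, 0.001]
ft_force: [0.5, -0.4, 0.4]
finger_gap: 0.034
grasp_force: 0.0
```

Run:
```python
from fit import *
from go import go
s=status.sense(); p,d=optics.snapshot("wrist"); cv2.imwrite("pics/w7.png",p); W=cloud("wrist",d,s).reshape(-1,3); print(s["tcp_pos"],s["finger_gap"])
for c,lo in((.438,.021),.07),((.4505,-.0325),.058),((.463,-.0865),.045):
    k=W[(np.hypot(W[:,0]-c[0],W[:,1]-c[1])<.016)&(W[:,2]>lo)&(W[:,2]<.09)]; print(len(k),k.mean(0),k.max(0))
```

```text
[ 0.46170434 -0.08777563  0.14522985] 0.03403807412195204
996 [0.43687265 0.0201826  0.08099968] [0.44796779 0.03208858 0.08386194]
408 [ 0.44935439 -0.03349587  0.06620167] [ 0.45824805 -0.02496839  0.06907287]
146 [ 0.46014177 -0.08656895  0.05284418] [ 0.46585045 -0.08157905  0.05542561]
```

View pics/w7.png

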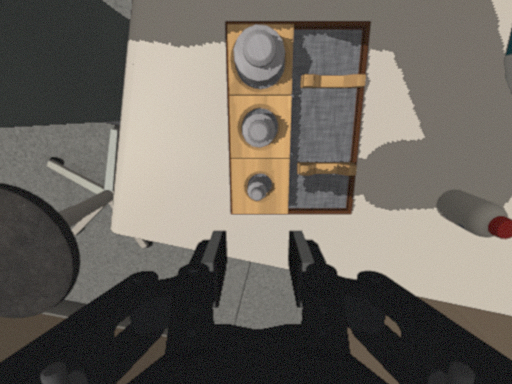

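All three weights stand seated, with tops at 82, 67 and 54 mm, at px (260,50), (259,128) and (257,187). Now the forceps.

```bash
python3 go.py .5 .40 .23 90
```

```text
t 17.4 travel [ 1.87   0.583 -0.317] mm [467.6 145.7 -79.3] ang [ 0.01   0.012 -1.708] gap 0.0342 f [2.4 0.2 3.2]
```

Request:
apply_moves(gripper=[40, 40, 40, 40, 40, 40, 40, 40], travel=[[0.03, 0, -0.16], [0.18, 0.05, -0.3], [0.34, 0.1, -0.317], [0.5, 0.16, -0.317], [0.65, 0.2, -0.317], [0.8, 0.25, -0.317], [0.95, 0.3, -0.317], [1, 0.35, -0.317]], angular=[[0, 0, 0], [0, 0, -0.16], [0, 0, -0.32], [0, 0, -0.48], [0, 0, -0.64], [0, 0, -0.8], [0, 0, -0.95], [0, 0, -1]])

```text
t: 18.03
tcp_pos: [0.4882, 0.1823, 0.2231]
tcp_rot: [0.0, 0.268, 0.963, 0.002]
ft_force: [1.0, 0.4, -0.6]
finger_gap: 0.0343
grasp_force: 0.0
```

```bash
python3 go.py .5 .40 .23 90
```

```text
t 18.0 travel [ 0.409  0.77  -0.025] mm [102.2 192.6  -6.2] ang [ 0.004  0.001 -0.691] gap 0.0343 f [ 1.   0.4 -0.6]
```

Request:
apply_moves(gripper=[40, 40, 40, 40, 40, 40, 40, 40], travel=[[0.08, 0.15, 0], [0.16, 0.3, 0], [0.24, 0.45, 0], [0.32, 0.6, 0], [0.4, 0.72, -0.02], [0.409, 0.76, -0.02], [0.409, 0.77, -0.02], [0.409, 0.77, -0.02]], angular=[[0, 0, -0.15], [0, 0, -0.3], [0, 0, -0.45], [0, 0, -0.6], [0, 0, -0.69], [0, 0, -0.69], [0, 0, -0.69], [0, 0, -0.69]])

```text
t: 18.7
tcp_pos: [0.5043, 0.3933, 0.2275]
tcp_rot: [0.001, 0.007, 1.0, -0.0]
ft_force: [-0.0, -0.9, -0.4]
finger_gap: 0.0339
grasp_force: 0.0
```

Run:
```python
from fit import *
from go import go
s=status.sense(); p,d=optics.snapshot("wrist"); cv2.imwrite("pics/w8.png",p); P=cloud("wrist",d,s); print(s["tcp_pos"])
np.savez("w8.npz",p=p,d=d,pos=s["tcp_pos"],q=s["tcp_rot"])
h=(P[...,2]>.0165)&(P[...,2]<.03)&(abs(P[...,0]-.52)<.1)&(abs(P[...,1]-.39)<.04)
q=P[h]; print(h.sum(),cv2.minAreaRect((q[:,:2]*1000).astype(np.float32)), q[:,2].max(),np.median(q[:,2]))
for r in nets.masks_of("forceps","wrist"):
    m=r["pixels"]; a=P[m]; a=a[np.isfinite(a[:,0])]; print(round(r["p"],2),r["extent"],cv2.minAreaRect((a[:,:2]*1000).astype(np.float32)),np.median(a[:,2]))
```

```text
[0.50429931 0.39325428 0.22747047]
181 ((526.8383178710938, 396.35711669921875), (14.469362258911133, 128.00323486328125), 89.76679992675781) 0.0218344431007908 0.019627926232336834
```

View pics/w8.png

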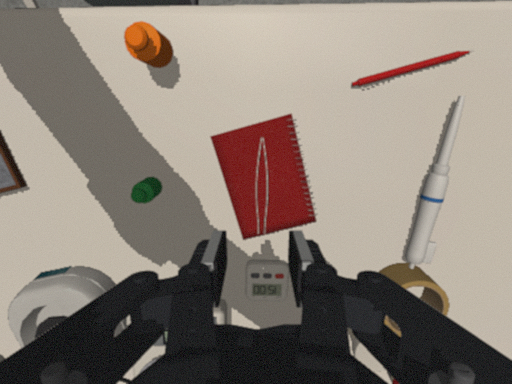

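The forceps run from (262,137) to (264,234), along world x, with the centre at about (0.527, 0.396). The orange and green look-alikes and the timer at (265,280) are clear.

```bash
python3 go.py .527 .3964 .09 89.8
```

```text
t 18.8 travel [-0.087  0.023  0.552] mm [-21.8   5.7 138. ] ang [-0.001  0.003 -0.016] gap 0.0339 f [-0.5 -1.3  0. ]
```

Request:
apply_moves(gripper=[42, 42, 42, 42, 42, 42, 42, 42], travel=[[-0.087, 0.01, 0.14], [-0.087, 0.01, 0.28], [-0.087, 0.01, 0.42], [-0.087, 0.01, 0.52], [-0.087, 0.01, 0.552], [-0.087, 0.01, 0.552], [-0.087, 0.01, 0.552], [-0.087, 0.01, 0.552]], angular=[[0, 0, -0.01], [0, 0, -0.01], [0, 0, -0.01], [0, 0, -0.01], [0, 0, -0.01], [0, 0, -0.01], [0, 0, -0.01], [0, 0, -0.01]])

```text
t: 19.47
tcp_pos: [0.5279, 0.3961, 0.0929]
tcp_rot: [0.003, 0.003, 1.0, 0.001]
ft_force: [-0.4, 0.8, 0.4]
finger_gap: 0.0357
grasp_force: 0.0
```

Run:
```python
from fit import *
from go import go
s=status.sense(); p,d=optics.snapshot("wrist"); cv2.imwrite("pics/w9.png",p); P=cloud("wrist",d,s); print(s["tcp_pos"],s["tcp_rot"])
h=(P[...,2]>.0155)&(P[...,2]<.03)&(abs(P[...,0]-.52)<.1)&(abs(P[...,1]-.396)<.025)
q=P[h]; print(h.sum(),cv2.minAreaRect((q[:,:2]*1000).astype(np.float32)), q[:,2].max(),np.median(q[:,2]),q.min(0),q.max(0))
for a in np.arange(.46,.6,.013):
    k=q[abs(q[:,0]-a)<.0065]; print(a.round(3),len(k),(k[:,1].min().round(4),k[:,1].max().round(4),((k[:,1].min()+k[:,1].max())/2).round(4)) if len(k) else "")
go([.527,.3964,.0135],89.8)
```

```text
[0.5279318  0.39612577 0.09288049] [0.00268863 0.00307444 0.99999064 0.00142716]
481 ((527.4652709960938, 396.9556884765625), (14.846991539001465, 130.06541442871094), 89.21722412109375) 0.02161751336974721 0.019566844789410537 [0.46244873 0.38923422 0.01553798] [0.59242646 0.40422029 0.02161751]
0.46 20 (np.float64(0.3964), np.float64(0.3994), np.float64(0.3979))
0.473 58 (np.float64(0.394), np.float64(0.4009), np.float64(0.3975))
0.486 54 (np.float64(0.3923), np.float64(0.4024), np.float64(0.3974))
0.499 53 (np.float64(0.3906), np.float64(0.4033), np.float64(0.397))
0.512 55 (np.float64(0.3897), np.float64(0.4041), np.float64(0.3969))
0.525 50 (np.float64(0.3895), np.float64(0.4042), np.float64(0.3968))
0.538 47 (np.float64(0.3893), np.float64(0.4042), np.float64(0.3968))
0.551 48 (np.float64(0.3892), np.float64(0.4034), np.float64(0.3963))
0.564 45 (np.float64(0.3899), np.float64(0.4027), np.float64(0.3963))
0.577 34 (np.float64(0.3907), np.float64(0.401), np.float64(0.3958))
0.59 17 (np.float64(0.3913), np.float64(0.4002), np.float64(0.3957))
t 19.5 travel [ 0.005 -0.001  0.318] mm [ 1.3 -0.2 79.5] ang [ 0.004  0.007 -0.003] gap 0.0359 f [ 0.1  1.  -0.4]
```

View pics/w9.png

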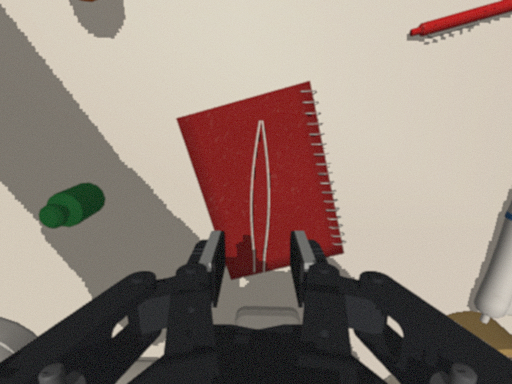

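```bash
python3 go.py .5274 .3969 .013 89.1
```

```text
t 19.5 travel [0.004 0.001 0.32 ] mm [ 0.9  0.3 80. ] ang [0.004 0.007 0.013] gap 0.0359 f [ 0.1  1.  -0.4]
```

Request:
apply_moves(gripper=[42, 42, 42, 42, 42, 42, 42], travel=[[0.004, 0.002, 0.1], [0.004, 0.002, 0.2], [0.004, 0.002, 0.28], [0.004, 0.002, 0.3], [0.004, 0.002, 0.3], [0.004, 0.002, 0.3], [0.004, 0.002, 0.3]], angular=[[0, 0, 0.012], [0, 0, 0.012], [0, 0, 0.012], [0, 0, 0.012], [0, 0, 0.012], [0, 0, 0.012], [0, 0, 0.012]])

```text
t: 20.1
tcp_pos: [0.5269, 0.3972, 0.0176]
tcp_rot: [0.002, 0.007, 1.0, 0.001]
ft_force: [-0.7, -0.6, -0.0]
finger_gap: 0.0361
grasp_force: 0.0
```

```bash
python3 go.py .5274 .3969 .0125 89.1
```

```text
t 20.1 travel [-0.002 -0.001  0.02 ] mm [-0.5 -0.3  5.1] ang [0.004 0.006 0.001] gap 0.0361 f [-0.7 -0.6 -0. ]
```

Request:
apply_moves(gripper=[42, 42, 42, 0, 0, 0, 0, 0], travel=[[-0.002, 0, 0.01], [-0.002, 0, 0.02], [-0.002, 0, 0.02], [-0.002, 0, 0.02], [-0.002, 0, 0.02], [-0.002, 0, 0.02], [-0.002, 0, 0.02], [-0.002, 0, 0.02]], angular=[[0.004, 0.006, 0], [0.004, 0.006, 0], [0.004, 0.006, 0], [0.004, 0.006, 0], [0.004, 0.006, 0], [0.004, 0.006, 0], [0.004, 0.006, 0], [0.004, 0.006, 0]])

```text
t: 20.77
tcp_pos: [0.5267, 0.3975, 0.0117]
tcp_rot: [-0.0, 0.007, 1.0, -0.0]
ft_force: [-0.9, 1.6, 5.1]
finger_gap: 0.0136
grasp_force: 61.2
```

```bash
python3 go.py .5137 -.0174 .15 13.1;  python3 -c "
from h import *;s=status.sense();print(s['tcp_pos'],s['grasp_force'])"
```

```text
t 20.8 travel [ 0.029 -1.66  -0.552] mm [   7.2 -415.1 -138.1] ang [-1.000e-03 -0.000e+00  1.691e+00] gap 0.0136 f [-0.9  1.6  5.1]
[0.52673165 0.39750335 0.01169151] 61.230914359912276
```

Request:
apply_moves(gripper=[0, 0, 0, 0, 0, 0, 0, 0], travel=[[0, 0, -0.06], [0, 0, -0.18], [0, 0, -0.32], [0, -0.08, -0.46], [0, -0.2, -0.552], [0.01, -0.33, -0.552], [0.01, -0.47, -0.552], [0.01, -0.6, -0.552]], angular=[[0, 0, 0], [0, 0, 0], [0, 0, 0.1], [0, 0, 0.22], [0, 0, 0.35], [0, 0, 0.48], [0, 0, 0.61], [0, 0, 0.74]])

```text
t: 21.43
tcp_pos: [0.5215, 0.2447, 0.1504]
tcp_rot: [-0.0, 0.296, 0.955, -0.001]
ft_force: [-0.2, 0.1, -1.3]
finger_gap: 0.0135
grasp_force: 60.0
```

```bash
python3 go.py .5137 -.0174 .13 13.1
```

```text
t 21.4 travel [-0.567 -0.882  0.083] mm [-141.8 -220.5   20.9] ang [-0.003  0.001  0.944] gap 0.0135 f [-0.2  0.1 -1.3]
```

Request:
apply_moves(gripper=[0, 0, 0, 0, 0, 0, 0, 0], travel=[[-0.08, -0.13, 0], [-0.17, -0.26, 0], [-0.25, -0.39, 0], [-0.34, -0.53, 0], [-0.42, -0.66, 0.03], [-0.5, -0.78, 0.06], [-0.56, -0.86, 0.083], [-0.567, -0.882, 0.083]], angular=[[0, 0, 0.13], [0, 0, 0.27], [0, 0, 0.41], [0, 0, 0.55], [0, 0, 0.69], [0, 0, 0.82], [0, 0, 0.92], [0, 0, 0.944]])

```text
t: 22.1
tcp_pos: [0.5143, -0.0211, 0.1289]
tcp_rot: [0.0, 0.624, 0.781, -0.003]
ft_force: [-0.4, 0.5, 0.4]
finger_gap: 0.0137
grasp_force: 60.0
```

Request:
apply_moves(gripper=[0, 0, 0, 0], travel=[[0, 0, 0], [0, 0, 0], [0, 0, 0], [0, 0, 0]], angular=[[0, 0, 0], [0, 0, 0], [0, 0, 0], [0, 0, 0]])

```text
t: 22.43
tcp_pos: [0.5155, -0.0136, 0.1291]
tcp_rot: [-0.0, 0.619, 0.786, -0.001]
ft_force: [0.3, -0.7, -0.8]
finger_gap: 0.0138
grasp_force: 60.0
```

Run:
```python
from fit import *
from go import go
s=status.sense(); p,d=optics.snapshot("wrist"); cv2.imwrite("pics/w10.png",p); P=cloud("wrist",d,s); T=rot(s["tcp_rot"])
L=(P.reshape(-1,3)-s["tcp_pos"])@T; L=L[np.isfinite(L[:,0])]
k=L[(abs(L[:,1])<.012)&(abs(L[:,0])<.09)&(L[:,2]>-.012)&(L[:,2]<.012)]
print(len(k),k.min(0),k.max(0))
for a in np.arange(-.065,.07,.013):
    b=k[abs(k[:,0]-a)<.0065]
    if len(b): print(a.round(3),len(b),((b[:,1].min()+b[:,1].max())/2).round(4),np.median(b[:,2]).round(4))
Q=P.reshape(-1,3);Q=Q[np.isfinite(Q[:,0])]
# case rest/row refit
top=(Q[:,2]>.0285)&(Q[:,2]<.0335)&(abs(Q[:,0]-.45)<.06)&(abs(Q[:,1]+.03)<.11)
u=(Q[:,:2]-[.4825,-.0247])@np.array([[np.cos(a),-np.sin(a)] for a in [np.radians(13.1)]][0]).reshape(2,1) if 0 else None
print(cv2.minAreaRect((Q[top,:2]*1000).astype(np.float32)))
a=np.radians(13.1);E=np.c_[[np.cos(a),np.sin(a)],[-np.sin(a),np.cos(a)]]
uv=(Q[:,:2]-[.4825,-.0247])@E
for c in(.04,-.04):
    m=(abs(uv[:,1]-c)<.02)&(uv[:,0]>.01)&(uv[:,0]<.062)&(Q[:,2]>.014)&(Q[:,2]<.0275); print("rest",m.sum(),np.percentile(uv[m],[2,98],axis=0).round(4).tolist())
    f=m&(Q[:,2]<.0195); print("  floor",f.sum(),np.percentile(uv[f,0],[3,97]).round(4),np.median(Q[f,2]).round(4))
go([.5137,-.0174,.03],13.1)
```

```text
1097 [-0.05412306 -0.0119413  -0.01199678] [0.06240186 0.01196839 0.00090238]
-0.052 46 -0.0014 -0.0059
-0.039 118 -0.0012 -0.0065
-0.026 118 -0.0012 -0.0073
-0.013 91 -0.0011 -0.0073
-0.0 58 -0.0011 -0.0081
0.013 228 0.0 -0.0081
0.026 126 -0.0011 -0.0083
0.039 125 -0.0011 -0.0082
0.052 137 -0.0011 -0.0084
0.065 50 -0.0011 -0.0082
((450.1391296386719, -32.031455993652344), (54.822235107421875, 164.0800323486328), 13.021050453186035)
rest 605 [[0.0109, 0.0355], [0.0582, 0.0452]]
  floor 271 [0.0202 0.0578] 0.0174
rest 327 [[0.0117, -0.0442], [0.0587, -0.0344]]
  floor 287 [0.0148 0.058 ] 0.017
t 22.5 travel [-0.012 -0.01   0.396] mm [-3.  -2.4 99. ] ang [-0.003  0.002  0.01 ] gap 0.0133 f [ 0.  -0.7  0. ]
```

View pics/w10.png

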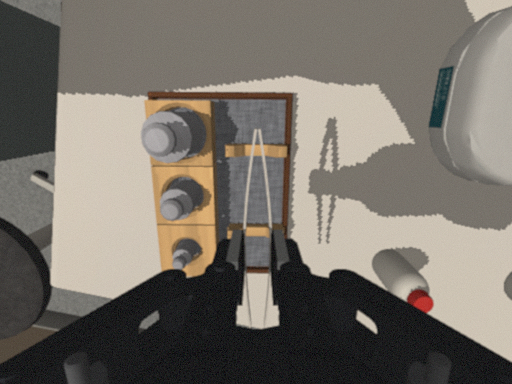

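```bash
python3 - <<'E'
from fit import *
z=np.load("w1.npz"); s=dict(tcp_pos=z["pos"],tcp_rot=z["q"])
a=np.radians(13.1);E=np.c_[[np.cos(a),np.sin(a)],[-np.sin(a),np.cos(a)]]
for n,P in(("w1",cloud("wrist",z["d"],s)),("top",cloud("top",np.load("top0.npz")["d"]))):
    Q=P.reshape(-1,3);Q=Q[np.isfinite(Q[:,0])]; uv=(Q[:,:2]-[.4825,-.0247])@E
    for c in(.04,-.04):
        print(n,c,[(round(u*1000),round(float(np.median(Q[m,2]))*1000,1)) for u in np.arange(-.002,.07,.003) for m in[(abs(uv[:,1]-c)<.0045)&(abs(uv[:,0]-u)<.0015)] if m.any()])
        m=(abs(uv[:,1]-c)<.02)&(uv[:,0]>.012)&(uv[:,0]<.055)&(Q[:,2]>.0135); print("   v",np.percentile(uv[m,1],[2,98]).round(4))
E
python3 go.py .5134 -.0159 .03 13.1
```

```text
w1 0.04 [(-2, 6.9), (1, 7.1), (4, 7.6), (7, 26.1), (10, 25.8), (13, 26.1), (16, 23.5), (19, 20.2), (22, 17.9), (25, 17.4), (28, 17.1), (31, 17.3), (34, 17.2), (37, 17.6), (40, 17.0), (43, 18.5), (46, 20.7), (49, 24.3), (52, 25.9), (55, 26.0), (58, 25.7), (61, 12.1), (64, 12.8), (67, 0.6), (70, 0.6)]
   v [0.0356 0.0454]
w1 -0.04 [(-2, 6.8), (1, 6.6), (4, 23.0), (7, 26.1), (10, 25.6), (13, 26.3), (16, 23.4), (19, 20.2), (22, 18.6), (25, 17.3), (28, 17.4), (31, 17.1), (34, 17.3), (37, 17.5), (40, 17.4), (43, 18.3), (46, 20.7), (49, 24.0), (52, 25.3), (55, 25.9), (58, 26.0), (61, 12.3), (64, 12.3), (67, 0.3), (70, 0.7)]
   v [-0.0449 -0.0343]
top 0.04 [(-2, 6.3), (1, 5.8), (4, 6.2), (7, 25.2), (10, 24.9), (13, 25.7), (16, 22.6), (19, 18.5), (22, 15.4), (25, 15.6), (28, 15.3), (31, 15.8), (34, 14.8), (37, 15.4), (40, 14.9), (43, 15.4), (46, 18.9), (49, 21.1), (52, 24.0), (55, 26.7), (58, 24.9), (61, 9.9), (64, 9.6), (67, -3.1), (70, -1.6)]
   v [0.0356 0.0451]
top -0.04 [(-2, 4.4), (1, 5.3), (4, 5.7), (7, 24.6), (10, 25.5), (13, 22.1), (16, 22.1), (19, 20.1), (22, 17.1), (25, 16.6), (28, 15.1), (31, 15.4), (34, 15.3), (37, 15.2), (40, 15.8), (43, 17.3), (46, 19.6), (49, 22.9), (52, 24.8), (55, 25.8), (58, 24.8), (61, 10.3), (64, 8.5), (67, -0.7), (70, -1.3)]
   v [-0.0448 -0.0346]
t 22.5 travel [-0.006 -0.009  0.396] mm [-1.5 -2.3 99. ] ang [-0.003  0.002  0.01 ] gap 0.0133 f [ 0.  -0.7  0. ]
```

Request:
apply_moves(gripper=[0, 0, 0, 0, 0, 0, 0, 0], travel=[[-0.006, -0.007, 0.1], [-0.006, -0.007, 0.2], [-0.006, -0.007, 0.28], [-0.006, -0.007, 0.34], [-0.006, -0.007, 0.36], [-0.006, -0.007, 0.36], [-0.006, -0.007, 0.36], [-0.006, -0.007, 0.36]], angular=[[0, 0, 0.006], [0, 0, 0.006], [0, 0, 0.006], [0, 0, 0.006], [0, 0, 0.006], [0, 0, 0.006], [0, 0, 0.006], [0, 0, 0.006]])

```text
t: 23.15
tcp_pos: [0.5146, -0.0173, 0.0397]
tcp_rot: [0.0, 0.622, 0.783, -0.001]
ft_force: [0.2, -0.7, -0.1]
finger_gap: 0.0135
grasp_force: 60.0
```

```bash
python3 go.py .5141 -.0158 .018 13.1
```

```text
t 23.1 travel [ 0.006 -0.     0.087] mm [ 1.6 -0.1 21.7] ang [-0.001  0.003  0.001] gap 0.0135 f [ 0.2 -0.7 -0.1]
```

Request:
apply_moves(gripper=[0, 0, 0, 0, 0, 0, 0], travel=[[0.005, 0, 0.025], [0.005, 0, 0.045], [0.005, 0, 0.06], [0.005, 0, 0.072], [0.005, 0, 0.08], [0.005, 0, 0.08], [0.005, 0, 0.08]], angular=[[0, 0, 0], [0, 0, 0], [0, 0, 0], [0, 0, 0], [0, 0, 0], [0, 0, 0], [0, 0, 0]])

```text
t: 23.73
tcp_pos: [0.5133, -0.0165, 0.0186]
tcp_rot: [-0.0, 0.622, 0.783, -0.002]
ft_force: [0.3, 0.3, 0.4]
finger_gap: 0.0137
grasp_force: 60.0
```

```bash
python3 go.py .5141 -.0158 .0175 13.1
```

```text
t 23.7 travel [0.002 0.004 0.005] mm [0.5 0.9 1.1] ang [-0.004  0.002 -0.   ] gap 0.0137 f [0.3 0.3 0.4]
```

Request:
apply_moves(gripper=[0, 0, 0, 0, 0], travel=[[0.002, 0.003, 0.003], [0.002, 0.003, 0.005], [0.002, 0.003, 0.007], [0.002, 0.003, 0.007], [0.002, 0.003, 0.007]], angular=[[0, 0, 0], [0, 0, 0], [0, 0, 0], [0, 0, 0], [0, 0, 0]])

```text
t: 24.15
tcp_pos: [0.5143, -0.0156, 0.0176]
tcp_rot: [-0.0, 0.622, 0.783, -0.001]
ft_force: [-1.5, -0.3, 5.8]
finger_gap: 0.0136
grasp_force: 60.7
```

Request:
apply_moves(gripper=[34, 34, 34, 34, 34, 34, 34, 34], travel=[[0, 0, 0], [0, 0, 0], [0, 0, 0], [0, 0, 0], [0, 0, -0.04], [0, 0, -0.14], [0, 0, -0.3], [0, 0, -0.46]], angular=[[0, 0, 0], [0, 0, 0], [0, 0, 0], [0, 0, 0], [0, 0, 0], [0, 0, 0], [0, 0, 0], [0, 0, 0]])

```text
t: 24.82
tcp_pos: [0.5131, -0.0158, 0.133]
tcp_rot: [-0.001, 0.622, 0.783, -0.003]
ft_force: [1.1, -0.3, -0.3]
finger_gap: 0.0291
grasp_force: 0.0
```

Request:
apply_moves(gripper=[34, 34, 34, 34, 34, 34], travel=[[0.1, 0, -0.1], [0.2, 0, -0.2], [0.3, 0, -0.3], [0.3, 0, -0.3], [0.3, 0, -0.3], [0.3, 0, -0.3]], angular=[[0, 0, 0], [0, 0, 0], [0, 0, 0], [0, 0, 0], [0, 0, 0], [0, 0, 0]])

```text
t: 25.32
tcp_pos: [0.4971, 0.0573, 0.2068]
tcp_rot: [-0.0, 0.622, 0.783, -0.002]
ft_force: [-0.7, 0.3, -1.7]
finger_gap: 0.0292
grasp_force: 0.0
```

Run:
```python
from fit import *
s=status.sense(); p,d=optics.snapshot("wrist"); cv2.imwrite("pics/w11.png",p); P=cloud("wrist",d,s); print(s["tcp_pos"])
a=np.radians(13.1);E=np.c_[[np.cos(a),np.sin(a)],[-np.sin(a),np.cos(a)]]
Q=P.reshape(-1,3);Q=Q[np.isfinite(Q[:,0])]; uv=(Q[:,:2]-[.4825,-.0247])@E
g=(p.reshape(-1,3).astype(int)[np.isfinite(P.reshape(-1,3)[:,0])])
m=(abs(uv[:,0]-.032)<.0115)&(abs(uv[:,1])<.085)&(Q[:,2]>.0205)&(Q[:,2]<.035)
print(m.sum(),"v range",np.percentile(uv[m,1],[0,1,99,100]).round(4))
for v in np.arange(-.065,.07,.013):
    k=m&(abs(uv[:,1]-v)<.0065)
    if k.any(): print(v.round(3),k.sum(),"u mid",((uv[k,0].min()+uv[k,0].max())/2).round(4),"z",np.median(Q[k,2]).round(4))
```

```text
[0.49706814 0.05725374 0.20684269]
202 v range [-0.0666 -0.0641  0.0629  0.0634]
-0.065 11 u mid 0.032 z 0.023
-0.052 15 u mid 0.0326 z 0.0235
-0.039 18 u mid 0.0326 z 0.0244
-0.026 19 u mid 0.032 z 0.0252
-0.013 22 u mid 0.0326 z 0.0255
-0.0 23 u mid 0.032 z 0.0257
0.013 19 u mid 0.0326 z 0.0262
0.026 20 u mid 0.032 z 0.0261
0.039 20 u mid 0.032 z 0.0261
0.052 25 u mid 0.032 z 0.0262
0.065 10 u mid 0.032 z 0.0257
```

View pics/w11.png

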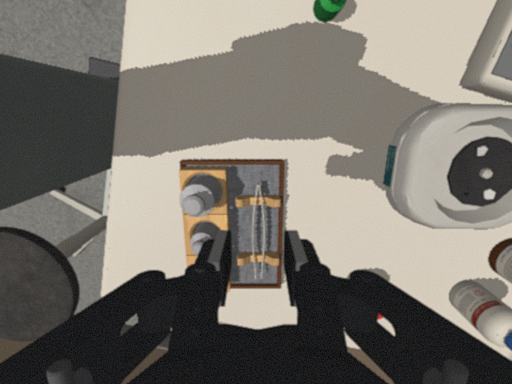

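Run:
```python
from fit import *
z=np.load("w8.npz"); P=cloud("wrist",z["d"],dict(tcp_pos=z["pos"],tcp_rot=z["q"])).reshape(-1,3)
for a in np.arange(.462,.6,.013):
    k=(abs(P[:,0]-a)<.0065)&(abs(P[:,1]-.397)<.009)&(P[:,2]>.0145); print(a.round(3),k.sum(),np.median(P[k,2]).round(4),P[k,2].max().round(4))
p,d=optics.snapshot("top"); T=cloud("top",d).reshape(-1,3); a=np.radians(13.1);E=np.c_[[np.cos(a),np.sin(a)],[-np.sin(a),np.cos(a)]]
p,d=optics.snapshot("side"); S=cloud("side",d).reshape(-1,3)
for n,Q in(("top",T),("side",S)):
    Q=Q[np.isfinite(Q[:,0])]; uv=(Q[:,:2]-[.4825,-.0247])@E
    m=(abs(uv[:,0]-.032)<.012)&(abs(uv[:,1])<.08)&(Q[:,2]>.019)&(Q[:,2]<.035)
    print(n,m.sum(),[(round(v,3),int(k.sum()),Q[k,2].max().round(4)) for v in np.arange(-.065,.07,.013) for k in[m&(abs(uv[:,1]-v)<.0065)] if k.any()])
```

```text
0.462 6 0.0205 0.0215
0.475 22 0.0196 0.0215
0.488 2779 0.3162 0.3282
0.501 1802 0.31 0.3201
0.514 19 0.02 0.0212
0.527 20 0.0198 0.0218
0.54 18 0.0202 0.021
0.553 20 0.019 0.0199
0.566 18 0.0181 0.0196
0.579 18 0.0177 0.0187
0.592 8 0.0171 0.0181
top 0 []
side 30 [(np.float64(-0.052), 2, np.float64(0.0229)), (np.float64(-0.039), 3, np.float64(0.023)), (np.float64(-0.026), 4, np.float64(0.0229)), (np.float64(-0.0), 3, np.float64(0.0255)), (np.float64(0.026), 2, np.float64(0.0252)), (np.float64(0.039), 6, np.float64(0.026)), (np.float64(0.052), 4, np.float64(0.0254)), (np.float64(0.065), 6, np.float64(0.0257))]
```

The far-end height drop is the same as it was on the notebook, so it is the forceps' own taper. They lie level and centred within about 1.5 mm.

```bash
python3 -c "
from bench import hand_in; print(hand_in())"
```

```text
the job is handed in; nothing more can be done
None
```

The job is handed in at about 25 s: all three weights stand seated in their own nests, and the forceps lie level in the rests, within about 2 mm of centre; I never moved to the timer or dropper, and the judge's result was not shown.

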